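# Clamp a seed pod in the boring cradle with the torque-limiting crank

### The arm

A 7-joint arm with a two-finger parallel gripper is mounted at the origin on the work surface. World frame = base frame: x ahead of the robot, y to its left, z up, the work surface at z = 0. Lengths are in m, angles in rad, forces in N, time in s.
With the tool pointing down it reaches from about 0.425 to 0.875 m from the base axis. Payload 9.9 kg.
Tool frame: the origin (TCP) lies on the centre line of the jaws, within the pads' length; the fingertips stand 25 mm ahead of it and the grasp point (between the pads) lies 6 mm ahead of it (bot.tip_reach is the distance from the TCP to the fingertips, in m); y points along the fingers, z is the direction in which the jaws open and shut, and the axes are right-handed (so a half turn about y gives the same grasp; the last joint's range is limited). The gripper opens to 85 mm and grips with 20 to 120 N. Pads are 22 mm wide; open, the fingers measure 114 mm over their backs; the gripper's body (76 mm by 85 mm) begins 54 mm behind the grasp point. The pads swing forward as they close: fully open they stand 13 mm farther back than shut.
Start: joints at [1.048, 0.576, 0.025, 1.437, -0.015, 1.129, -0.057], TCP at [0.287, -0.611, 0.256] pointing down, gripper open.
Joint ranges: [-2.76, 2.76], [-0.34, 2.15], [-1.52, 1.57], [0.19, 2.46], [-1.09, 4.23], [0.17, 1.99], [-2.82, 2.82]. Speed limits (rad/s): [2.22, 2.22, 3.01, 3.01, 3.14, 3.14, 3.14].

### API

Orientations are given as a rotation vector (axis times angle).
In Python, from rig import status, snapshot, camera_params, job, nets, bot gives the robot as it stands. The module is installed in compiled form; this text tells all that it offers.
- The arm moves only by the shell command python3 -m pendant 'ROWS' [OPENING]. ROWS is JSON, one flat list of numbers, 4 for each row, row after row: the shift along the tool's x, y, z in mm, then the turn about the tool's y in rad. In form: [tx, ty, tz, spin, tx, ty, tz, spin, ...]. A call has 1 to 20 rows; each row is the pose to reach, as a shift and turn from the pose measured when the call began, along the tool's axes at that moment; what a row does not reach only later rows make up. A row lasts 1/12 s, in which the tool goes at most 41.7 mm and 7.16 degrees, less where a joint would pass 70% of its speed; a pose out of reach is approached as far as the arm can. A call with a gripper value outside its range is refused whole. OPENING is the opening in per cent of the stroke, from 0 (shut) to 100 (fully open), set as the call begins (- or left out, the last holds). The fingers move at their own pace and stop on an object; the grip force is fixed at half the most. Time passes only in rows, so rows that repeat a pose let the fingers close. It gives the time, the measured TCP pose, the force and the opening at its end, in the units of the state.
- status.get_obs(): the state, without advancing time (a new reading comes with each control period).
- snapshot(name): name is "scene" or "top"; returns the picture (480x640x3 uint8, red, green, blue); there is no depth.
- camera_params(name): a dict with "mtx" (3x3 intrinsics, pixels), "k1" (the pictures are not rectified: a ray, as slopes to the right and down, at radius r is drawn at 1 + k1 r^2 times it, then the intrinsics apply), "world_to_cam" (4x4, takes a point from world to camera coordinates). Camera axes: x right, y up, looking along -z (the intrinsics and any distortion apply to the point x, -y, -z); pixel columns grow to the right and rows downward; lengths in m; the calibration is good to about 2 mm. A picture is of the moment at which its call begins. camera_params takes no time and is no camera call.
- job.sign_off(): hands the job in, once; it reports no verdict.
Trained networks look in the newest picture that a camera, given by its name, has taken for a name from the list of things; names that differ only in an ending like _2 or _b are one class to them, and where a whole thing is asked for, a point or a joint stands for the part that bears it (a point fixed in the world has none). Each returns a list of dicts, best first, with "conf" (0 to 1); they miss things now and then, are a little off and sometimes report something else, mostly with a low value. They report only what shows in the picture. A call takes as long as a camera call. They do not tell look-alikes from the thing itself.
- nets.boxes_of(camera, target): "xy" ([column, row] in pixels, amid what is visible of it).
- nets.spot_point(camera, target): "xy" ([column, row] in pixels: a listed point, or the origin of a listed thing).
The state is a dict: "t": time; "q": joint angles; "qvel": joint speeds; "effort": joint torques, N m; "position": TCP position; "tcp_rot": TCP orientation; "ft_force": force on the tool from outside, world axes, zero at the start; "ft_torque": the same for the moment, N m; "gripper_width": opening from 0.0 (shut) to 1.0 (fully open).
Only numpy, scipy, OpenCV 4.12 (cv2) and the standard library are available. Lean on these libraries where they do the work, as an engineer would, in place of code of your own. Each camera call takes 0.05 s, during which the arm holds its last target. There are 200 camera calls.

### The job

Get the long seed pod ready for boring: take it from the wooden two-rail rest, lay it in the V trough of the green clamping cradle and slide it along under the clamp until its end is fully home against the end stop. Then turn the crank handle clockwise to bring the rubber pad down on the pod, and go on until the torque limiter clicks and the handle gives way; stop there, because driving the crank on past the click crushes the pod. Let go and leave the pod clamped and home, and leave the tape measure, the tin and the pod offcut where they are.

Things in the scene. Friction and masses are not known exactly. Their poses are not given: they have to be found in the camera images.
- pod_center (a point): Centre of the long seed pod, dark grey with rows of brown lips: a rough rigid cylinder about 52 mm in diameter, 180 mm long, roughly 0.2 to 0.3 kg, along its own y axis; both ends alike. It starts on two 14 mm dowel rails, 16 mm either side of its axis, of a 110 x 140 mm plywood rest, its axis 45 mm above the bench. Nothing stands beside it; the rails do not stick out beyond its sides.
- pod: The same pod; origin at its centre, y along its length.
- jig: The green clamping cradle, fixed; origin on the bench right under the spindle axis, z up, y along the V trough towards its open end, x towards the column of the C-frame. The steel base plate spans x -60 to 110, y -110 to 165 mm. A green end stop closes the trough at y = -90 mm, the column stands at x = 67 to 103 mm, y within 22 mm.
- trough_open (a point): Point on the axis of a pod lying in the trough, 100 mm from the spindle axis on the open (+y) side, 59 mm above the bench: lay the pod down with its centre about here. Two 45-degree wooden cheeks form the trough from the stop to 165 mm on the open side; their top edges are 43 mm above the bench, 28 mm either side of its middle.
- home (a point): Where the centre of the pod is when its end is fully home against the end stop: right under the clamp pad, 59 mm above the bench.
- stop_face (a point): Face of the green end stop, at the middle of its brass bush, 90 mm from home; the stop is 62 mm wide, up to 88 mm above the bench.
- bridge_top (a point): Top of the spindle boss on the C-frame's bridge, on the spindle axis. The bridge spans jig x -21 to 103, y within 21 mm, 114 to 144 mm above the bench; a hand holding the pod by its middle cannot follow it under there, so the pod is pushed home by its open-side end.
- pad: Round rubber clamp pad (34 mm across, does not turn) under the spindle. At the start it hangs a few mm above the top of a pod lying in the trough, and comes down 16 mm per turn of the crank. Its origin lies on the spindle axis, 91 mm below the pad's lowest point, axes as the jig's.
- grip_center (a point): Centre of the upright black crank grip with a red ring: a freely spinning cylinder 26 mm in diameter, 50 mm tall, its free top up, 65 mm from the spindle axis, about 205 mm above the bench; it sinks 2.5 mm per radian turned. Clockwise from above clamps; a whole turn or less is enough. At the start it points to the stop side of the jig, within 50 degrees.
- hub_top (a point): Top of the crank's black hub (yellow centre) on the spindle axis; holds the limiter. Free turning takes 4 to 5 N at the grip; with the pad on the pod it rises, and at 7 to 8 N the limiter clicks: the force falls steadily by 2 N or more as the grip gives way over 0.4 rad (26 mm), then it is solid again. At standstill all read up to 3 N less. Let go, it springs back; the screw stays tight.
- tape: Bystander: tape measure, chrome and yellow, 68 x 36 x 61 mm; origin in its underside.
- tin: Bystander: steel tin of wax with a yellow band, 72 mm in diameter, 60 mm tall; origin in its underside.
- stub: Bystander: upright tan pod offcut, 60 mm in diameter, 85 mm tall; origin in its underside.
Not all that is in view belongs to the job. Leave any blue or turquoise look-alike of the pod alone.

How it is judged:
On the way, in this order (a step that is already met when the one before it is completed fails the run):
1. the pod lies in the V trough, home against the end stop (y of pod_center in the frame of jig between -0.004 and 0.004 m and x of pod_center in the frame of jig between -0.004 and 0.004 m and z of pod_center in the frame of jig below 0.063 m and angle between the y axis of pod and the y axis of jig, either way round below 0.05 rad), for 0.2 s.
2. the pad clamps the pod with the force at which the limiter clicks (over 62 N) (contact force between pad and pod above 62 N), for 0.2 s.
At the end, for the whole second after the job is handed in: The pod lies in the trough with its centre within 4 mm of home (end against the stop) along and across the trough and within 3 degrees of its line, at rest, clamped by the pad with 58 to 115 N (the click comes at about 80 N) (all of step 1 and contact force between pad and pod between 58 and 115 N and linear speed of pod below 0.01 m/s); the robot touches nothing.
It fails at once if the pod is crushed: the crank was driven on past the click (pad force over 115 N) (contact force between pad and pod above 115 N).
It fails at once if a bystander (tape measure, tin, offcut) is moved by more than 15 mm (distance of any of tape, tin, stub from where it was at the start of the episode above 0.015 m).
It also fails if it takes over 72 s, if anything falls off the work surface, if the arm or the gripper's body presses on something with over 40 N, if the wrist force passes 120 N, or if a joint passes its speed limit or range.

## Working session

There is one attempt and no reset: what is moved stays moved. The work goes in short steps, Python scripts to look and compute and a shell command to move; the robot and the scene stay as the last step left them, time stands still between calls to the robot, and variables do not carry over. Pictures are saved under pics/ and viewed, about 8 in all and at most 12, crops included, and the job is handed in when it is done.

```bash
mkdir -p pics; cat > h.py <<'E'
import numpy as np, cv2
from scipy.spatial.transform import Rotation as R
from rig import status, snapshot, camera_params, job, nets, bot
def proj(c,P):
    p=camera_params(c);T=np.array(p['world_to_cam']);K=np.array(p['mtx'])
    X=T[:3,:3]@np.asarray(P,float)+T[:3,3];s=np.array([X[0],-X[1]])/-X[2]
    s=s*(1+p['k1']*(s@s));return (K@[s[0],s[1],1])[:2]
def ray(c,xy):
    p=camera_params(c);T=np.array(p['world_to_cam']);K=np.array(p['mtx'])
    d=np.linalg.solve(K,[xy[0],xy[1],1])[:2];s=d.copy()
    for _ in range(30): s=d/(1+p['k1']*(s@s))
    v=T[:3,:3].T@np.array([s[0],-s[1],-1]);o=-T[:3,:3].T@T[:3,3];return o,v/np.linalg.norm(v)
def atz(c,xy,z):
    o,v=ray(c,xy);return o+v*(z-o[2])/v[2]
def tri(a,b):
    (o1,v1),(o2,v2)=ray('scene',a),ray('top',b)
    A=np.c_[v1,-v2];t=np.linalg.lstsq(A,o2-o1,rcond=None)[0]
    p,q=o1+v1*t[0],o2+v2*t[1];return (p+q)/2,np.linalg.norm(p-q)
def st():
    o=status.get_obs();print('t',round(o['t'],2),'p',np.round(o['position'],4),'F',np.round(o['ft_force'],1),'g',round(o['gripper_width'],3));print(np.round(R.from_rotvec(o['tcp_rot']).as_matrix(),3).tolist());return o
E
cat > a.py <<'E'
from h import *
for c in('scene','top'): cv2.imwrite(f'pics/{c}0.png',snapshot(c)[:,:,::-1])
st()
for n in 'pod_center home trough_open stop_face bridge_top grip_center hub_top tape tin stub jig'.split():
    r={c:nets.spot_point(c,n) for c in('scene','top')}
    print(n,{c:[(np.round(d['xy']).tolist(),round(d['conf'],2)) for d in r[c][:3]] for c in r})
    if r['scene'] and r['top']: p,e=tri(r['scene'][0]['xy'],r['top'][0]['xy']);print('   ',np.round(p,4),round(e,4))
E
python3 a.py
```

```text
t 0.1 p [ 0.2866 -0.6107  0.2555] F [0.3 0.4 0.2] g 0.999
[[-0.905, -0.001, 0.425], [-0.425, 0.001, -0.905], [0.0, -1.0, -0.002]]
pod_center {'scene': [([394.0, 272.0], 0.84), ([277.0, 252.0], 0.78), ([461.0, 252.0], 0.67)], 'top': [([242.0, 226.0], 0.73), ([244.0, 310.0], 0.6), ([365.0, 311.0], 0.6)]}
    [0.5364 0.2966 0.0472] 0.0002
home {'scene': [([215.0, 312.0], 0.56), ([328.0, 264.0], 0.51)], 'top': [([450.0, 215.0], 0.98)]}
    [ 0.5728 -0.191   0.0517] 0.0087
trough_open {'scene': [([255.0, 303.0], 0.84)], 'top': [([406.0, 212.0], 0.67), ([447.0, 214.0], 0.33), ([305.0, 283.0], 0.19)]}
    [ 0.5762 -0.0881  0.06  ] 0.0024
stop_face {'scene': [([178.0, 318.0], 0.62)], 'top': [([474.0, 311.0], 0.69), ([456.0, 210.0], 0.65), ([485.0, 213.0], 0.61)]}
    [ 0.324  -0.3402 -0.1931] 0.0031
bridge_top {'scene': [], 'top': [([455.0, 208.0], 0.91)]}
grip_center {'scene': [([175.0, 275.0], 0.7)], 'top': [([498.0, 199.0], 0.46)]}
    [ 0.5905 -0.2527  0.2026] 0.0025
hub_top {'scene': [([206.0, 274.0], 0.67)], 'top': [([467.0, 205.0], 0.93), ([242.0, 222.0], 0.56)]}
    [ 0.5795 -0.1888  0.1837] 0.0096
tape {'scene': [([328.0, 264.0], 0.65), ([218.0, 327.0], 0.49)], 'top': [([303.0, 281.0], 0.61)]}
    [0.406  0.1457 0.0015] 0.0105
tin {'scene': [([187.0, 272.0], 0.96)], 'top': [([473.0, 307.0], 0.79)]}
    [ 0.3537 -0.2668  0.0142] 0.0034
stub {'scene': [([356.0, 340.0], 0.63)], 'top': [([308.0, 166.0], 0.63)]}
    [ 0.6951  0.1442 -0.0092] 0.0018
jig {'scene': [([221.0, 327.0], 0.67)], 'top': [([441.0, 213.0], 0.84), ([306.0, 283.0], 0.28)]}
    [ 0.5833 -0.183   0.0029] 0.005
```

View pics/scene0.png

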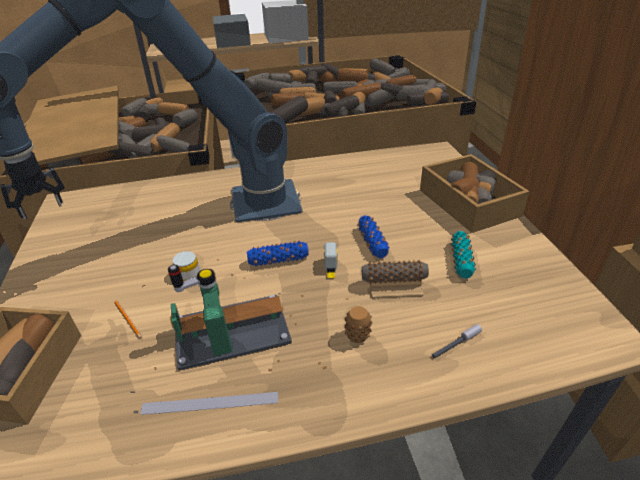

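View pics/top0.png

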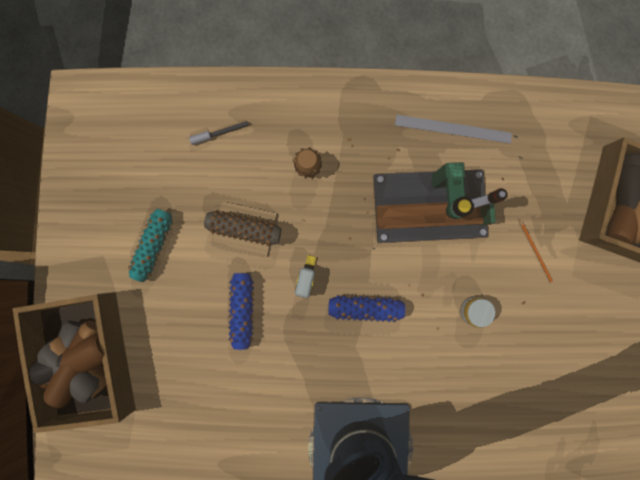

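The real pod is the dark grey-brown one at scene (394,272), top (242,226). Candidates that could be mistaken for it are blue ones at top (241,311) and (367,308), the turquoise one at (151,245), and the tan offcut at (308,163). The jig is at top (432,207), open end to the left (+y), with the column away from the robot (+x). Next is a close crop of the pod and jig.

```bash
python3 - <<'E'
from h import *
t=cv2.imread('pics/top0.png')
a=cv2.resize(t[195:260,190:300],None,fx=4,fy=4,interpolation=cv2.INTER_CUBIC)
b=cv2.resize(t[155:255,360:520],None,fx=5,fy=5,interpolation=cv2.INTER_CUBIC)
im=np.zeros((260+500-160,800,3),np.uint8)
b=cv2.resize(t[163:247,365:515],None,fx=5.33,fy=4,interpolation=cv2.INTER_CUBIC)[:336,:800]
im[:260,:440]=a;im[262:262+b.shape[0],:b.shape[1]]=b
cv2.imwrite('pics/crop1.png',im)
print(np.round(atz('top',(208,220),.045),4),np.round(atz('top',(278,233),.045),4))
E
```

```text
[0.548  0.3786 0.045 ] [0.5209 0.2102 0.045 ]
```

View pics/crop1.png

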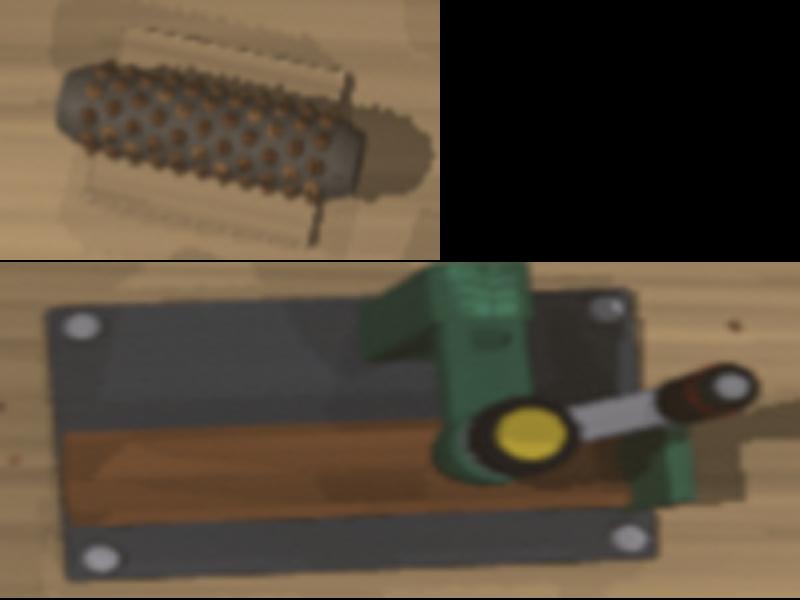

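```bash
python3 - <<'E'
from h import *
from scipy.optimize import least_squares
J=[(110,165),(110,-110),(-60,-110),(-60,165)]
px=[(373.6,174.5),(483.6,170.25),(488.5,236.75),(377.6,242.75)]
def f(p,z):
    c,s=np.cos(p[2]),np.sin(p[2]);r=[]
    for (x,y),u in zip(J,px):
        x/=1e3;y/=1e3;r+=list(proj('top',[p[0]+c*x-s*y,p[1]+s*x+c*y,z])-u)
    return r
for z in (0.005,.012,.02):
    s=least_squares(f,[.57,-.19,0],args=(z,));print(z,np.round(s.x,4),np.round(s.fun,1))
# hub line of sight
for z in (.165,.175,.185,.195,.205): print(z,np.round(atz('top',(464.8,206),z),4))
print('grip top', np.round(atz('top',(365+732/5.33,163+(385-262)/4),.23),4))
for a in((205.5,220.8),(280,236.3),(242.75,228.5)): print(np.round(atz('top',a,.050),4))
for c in('scene','top'): print(c,[np.round(ray(c,(320,240))[0],2)])
from rig import nets
E
```

```text
0.005 [ 0.5772 -0.1913  0.0731] [ 0.4 -0.2 -0.6 -0.5 -0.3  0.6  0.4  0.1]
0.012 [ 0.5763 -0.1897  0.0731] [ 0.1 -0.4 -0.2 -0.8  0.   0.8  0.1  0.4]
0.02 [ 0.5752 -0.1878  0.0732] [-0.3 -0.7  0.1 -1.1  0.5  1.1 -0.3  0.6]
0.165 [ 0.5796 -0.1952  0.165 ]
0.175 [ 0.5782 -0.1921  0.175 ]
0.185 [ 0.5768 -0.1889  0.185 ]
0.195 [ 0.5754 -0.1857  0.195 ]
0.205 [ 0.574  -0.1826  0.205 ]
grip top [ 0.5973 -0.2514  0.23  ]
[0.5455 0.3833 0.05  ]
[0.5129 0.2048 0.05  ]
[0.5292 0.2934 0.05  ]
scene [array([ 1.39, -0.07,  0.85])]
top [array([0.45, 0.11, 1.11])]
```

```bash
cat >> h.py <<'E'
JO=np.array([.5765,-.190,0]);YAW=.073
Rj=R.from_euler('z',YAW).as_matrix()
def J(x,y,z): return JO+Rj@np.array([x,y,z])/1e3
def togo(P,yaw=None):  # P world m; yaw of tool x, deg; tool pointing down
    o=status.get_obs();M=R.from_rotvec(o['tcp_rot']).as_matrix()
    d=M.T@(np.asarray(P)-o['position'])*1e3
    y0=np.degrees(np.arctan2(M[1,0],M[0,0]));s=0 if yaw is None else -np.radians((yaw-y0+180)%360-180)
    print('from',np.round(o['position'],4),'yaw',round(y0,1),'to',np.round(P,4),'rows',np.round(d,1),'spin',round(s,3))
E
python3 - <<'E'
from h import *
togo([.46,-.12,.28],-100.4);togo([.531,.294,.16],-100.4);togo([.531,.294,.16])
for c in('scene','top'):
  snapshot(c);print(c,[(d['xy'],d['conf']) for d in nets.boxes_of(c,'pod')[:3]],[(d['xy'],d['conf']) for d in nets.spot_point(c,'pod_center')[:2]])
print(proj('scene',[.53,.2935,.045]),proj('top',[.53,.2935,.045]))
E
```

```text
from [ 0.2868 -0.6111  0.2563] yaw -154.9 to [ 0.46 -0.12  0.28] rows [-365.4  -23.7 -370.9] spin -0.95
from [ 0.2868 -0.6111  0.2563] yaw -154.9 to [0.531 0.294 0.16 ] rows [-605.6   96.3 -715.5] spin -0.95
from [ 0.2868 -0.6111  0.2563] yaw -154.9 to [0.531 0.294 0.16 ] rows [-605.6   96.3 -715.5] spin 0
scene [([370.9, 237.1], 0.94), ([398.8, 272.3], 0.9), ([279.0, 250.1], 0.9)] [([373.4, 236.5], 0.74), ([279.4, 252.4], 0.73)]
top [([241.9, 228.2], 0.82), ([369.2, 308.2], 0.68), ([433.9, 203.0], 0.66)] [([244.8, 226.8], 0.95), ([150.1, 243.0], 0.95)]
[392.40144746 270.90228363] [243.10158955 228.32734954]
```

```bash
python3 -m pendant '[-365,-24,-371,-0.95,-365,-24,-371,-0.95,-365,-24,-371,-0.95,-365,-24,-371,-0.95,-365,-24,-371,-0.95,-365,-24,-371,-0.95,-365,-24,-371,-0.95,-365,-24,-371,-0.95,-365,-24,-371,-0.95,-365,-24,-371,-0.95,-365,-24,-371,-0.95,-365,-24,-371,-0.95,-365,-24,-371,-0.95,-365,-24,-371,-0.95]' 100
python3 -c "
from h import *
togo([.531,.294,.16],-100.4)"
```

```text
t: 2.67
position: [0.4614, -0.1147, 0.281]
tcp_rot: [-1.119, 1.336, -1.336]
ft_force: [-1.1, 1.2, 0.2]
gripper_width: 1.004
from [ 0.4614 -0.1147  0.281 ] yaw -100.0 to [0.531 0.294 0.16 ] rows [-414.3  121.9   -2.6] spin 0.007
```

```bash
python3 -m pendant '[-414,122,-3,0.007,-414,122,-3,0.007,-414,122,-3,0.007,-414,122,-3,0.007,-414,122,-3,0.007,-414,122,-3,0.007,-414,122,-3,0.007,-414,122,-3,0.007,-414,122,-3,0.007,-414,122,-3,0.007,-414,122,-3,0.007,-414,122,-3,0.007,-414,122,-3,0.007]'
python3 - <<'E'
from h import *
for c in('scene','top'): cv2.imwrite(f'pics/{c}1.png',snapshot(c)[:,:,::-1])
a=cv2.imread('pics/scene1.png')[180:320,310:480];b=cv2.imread('pics/top1.png')[160:300,170:320]
im=np.hstack([cv2.resize(x,(400,400*x.shape[0]//x.shape[1]))[:320] for x in(a,b)])
cv2.imwrite('pics/crop2.png',im);togo([.531,.294,.058],-100.4)
E
```

```text
t: 3.75
position: [0.5304, 0.2942, 0.1592]
tcp_rot: [-1.117, 1.34, -1.34]
ft_force: [-0.6, -0.7, -0.4]
gripper_width: 1.0
from [0.531  0.292  0.1599] yaw -100.5 to [0.531 0.294 0.058] rows [ -1.9 101.9  -0.6] spin -0.001
```

View pics/crop2.png

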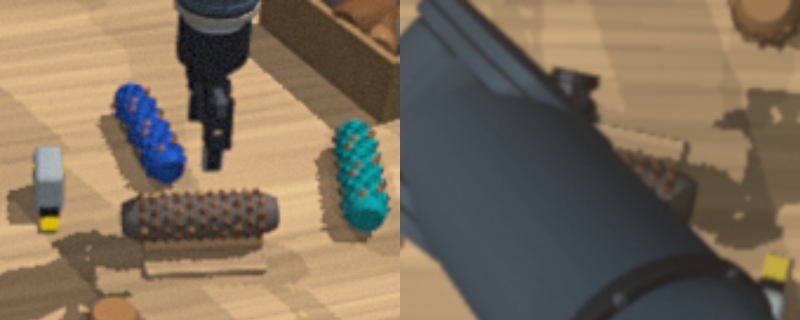

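The hand stands above the dark pod's middle, clear of the blue one at crop (150,140) and the turquoise one at (360,170). Now I descend and close.

```bash
python3 -m pendant '[-2,25,-1,0,-2,50,-1,0,-2,75,-1,0,-2,92,-1,0,-2,102,-1,0,-2,102,-1,0,-2,102,-1,0]'
python3 -m pendant '[0,0,0,0,0,0,0,0,0,0,0,0,0,0,0,0,0,0,0,0,0,0,0,0,0,0,0,0,0,0,0,0,0,0,0,0,0,0,0,0]' 0
python3 -m pendant '[0,-20,0,0,0,-50,0,0,0,-80,0,0,0,-100,0,0,0,-100,0,0]'
python3 -c "
from h import *
togo(J(0,108,160),-85.8)"
```

```text
t: 4.43
position: [0.5311, 0.2933, 0.0585]
tcp_rot: [-1.114, 1.342, -1.344]
ft_force: [-0.4, 0.1, -0.5]
gripper_width: 1.0
t: 5.27
position: [0.5323, 0.2933, 0.0602]
tcp_rot: [-1.111, 1.34, -1.346]
ft_force: [0.3, -2.1, 10.0]
gripper_width: 0.586
t: 5.68
position: [0.5334, 0.2946, 0.1651]
tcp_rot: [-1.103, 1.338, -1.345]
ft_force: [0.3, 0.6, -1.4]
gripper_width: 0.586
from [0.5334 0.2946 0.1651] yaw -100.6 to [ 0.5686 -0.0823  0.16  ] rows [364.1   3.8 103.8] spin -0.258
```

```bash
python3 -c "
from h import *
togo(J(0,133,160),-85.8)"
python3 -m pendant '[340,4,104,-0.258,340,4,104,-0.258,340,4,104,-0.258,340,4,104,-0.258,340,4,104,-0.258,340,4,104,-0.258,340,4,104,-0.258,340,4,104,-0.258,340,4,104,-0.258,340,4,104,-0.258,340,4,104,-0.258,340,4,104,-0.258,340,4,104,-0.258]'
python3 - <<'E'
from h import *
for c in('scene','top'): cv2.imwrite(f'pics/{c}2.png',snapshot(c)[:,:,::-1])
a=cv2.imread('pics/scene2.png')[200:380,150:350];b=cv2.imread('pics/top2.png')[150:270,350:530]
cv2.imwrite('pics/crop3.png',np.hstack([cv2.resize(a,(400,360)),cv2.resize(b,(400,267))[:360] if 0 else cv2.copyMakeBorder(cv2.resize(b,(400,267)),0,93,0,0,0)]))
togo(J(0,133,85),-85.8)
E
```

```text
from [0.5334 0.2946 0.1651] yaw -100.6 to [ 0.5668 -0.0574  0.16  ] rows [339.9   3.9  97.5] spin -0.258
t: 6.77
position: [0.573, -0.0569, 0.1598]
tcp_rot: [-1.232, 1.147, -1.155]
ft_force: [-0.6, 0.7, -2.4]
gripper_width: 0.584
from [ 0.5731 -0.057   0.1599] yaw -85.7 to [ 0.5668 -0.0574  0.085 ] rows [ 0.2 74.9 -7.2] spin 0.002
```

View pics/crop3.png

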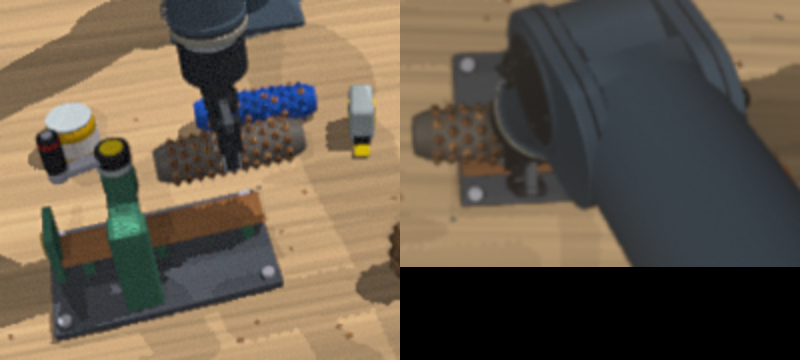

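```bash
python3 -m pendant '[0,20,-7,0,0,45,-7,0,0,65,-7,0,0,76,-7,0,0,76,-7,0,0,76,-7,0]'
python3 -m pendant '[0,4,0,0,0,4,0,0,0,4,0,0]'
python3 -m pendant '[0,3,0,0,0,3,0,0,0,3,0,0]'
python3 -m pendant '[0,2,0,0,0,2,0,0,0,2,0,0]'
```

```text
t: 7.37
position: [0.5672, -0.0564, 0.084]
tcp_rot: [-1.232, 1.147, -1.154]
ft_force: [-0.1, -0.3, -1.4]
gripper_width: 0.582
t: 7.62
position: [0.5676, -0.0563, 0.0807]
tcp_rot: [-1.232, 1.146, -1.155]
ft_force: [0.4, 0.2, -1.9]
gripper_width: 0.585
t: 7.87
position: [0.5677, -0.0564, 0.0778]
tcp_rot: [-1.232, 1.146, -1.155]
ft_force: [0.4, -0.1, -2.7]
gripper_width: 0.583
t: 8.12
position: [0.5678, -0.0564, 0.0758]
tcp_rot: [-1.232, 1.146, -1.155]
ft_force: [0.2, -0.4, -1.8]
gripper_width: 0.584
```

```bash
python3 -m pendant '[0,2,0,0,0,2,0,0,0,2,0,0]'
python3 -m pendant '[0,1,0,0,0,1,0,0,0,1,0,0]'
python3 -m pendant '[0,1,0,0,0,1,0,0,0,1,0,0]'
```

```text
t: 8.37
position: [0.5685, -0.0564, 0.0745]
tcp_rot: [-1.231, 1.144, -1.156]
ft_force: [-0.0, 0.3, 5.0]
gripper_width: 0.588
t: 8.62
position: [0.5685, -0.0564, 0.0744]
tcp_rot: [-1.231, 1.143, -1.156]
ft_force: [-4.8, -0.6, 11.3]
gripper_width: 0.587
t: 8.87
position: [0.5685, -0.0564, 0.0744]
tcp_rot: [-1.232, 1.142, -1.157]
ft_force: [-4.2, 0.2, 12.4]
gripper_width: 0.586
```

```bash
python3 -m pendant '[10,0,0,0,22,0,0,0,34,0,0,0,42,0,0,0,42,0,0,0]'
python3 -m pendant '[0,0,0,0,0,0,0,0,0,0,0,0,0,0,0,0,0,0,0,0,0,0,0,0]' 100
python3 -m pendant '[0,-20,0,0,0,-50,0,0,0,-80,0,0,0,-80,0,0]'
python3 - <<'E'
from h import *
togo(J(0,225,154),-85.8)
E
```

```text
t: 9.28
position: [0.572, -0.1007, 0.0745]
tcp_rot: [-1.231, 1.142, -1.158]
ft_force: [-2.1, -1.8, 5.3]
gripper_width: 0.584
t: 9.78
position: [0.572, -0.1006, 0.0745]
tcp_rot: [-1.231, 1.142, -1.158]
ft_force: [0.4, 0.2, 0.7]
gripper_width: 0.997
t: 10.12
position: [0.5733, -0.1005, 0.1596]
tcp_rot: [-1.227, 1.136, -1.162]
ft_force: [1.6, 0.7, -0.8]
gripper_width: 0.998
from [ 0.5733 -0.1005  0.1596] yaw -85.6 to [0.5601 0.0344 0.154 ] rows [-135.5    5.6   -2.9] spin 0.004
```

```bash
python3 -m pendant '[-40,5,-3,0,-80,5,-3,0,-120,5,-3,0,-135,5,-3,0,-135,5,-3,0,-135,5,-3,0,-135,5,-3,0]' 0
python3 -m pendant '[0,20,0,0,0,50,0,0,0,75,0,0,0,82,0,0,0,82,0,0]'
python3 - <<'E'
from h import *
for c in('scene','top'): cv2.imwrite(f'pics/{c}3.png',snapshot(c)[:,:,::-1])
a=cv2.imread('pics/scene3.png')[220:380,150:350];b=cv2.imread('pics/top3.png')[150:270,350:530]
cv2.imwrite('pics/crop4.png',np.hstack([cv2.resize(a,(450,360)),cv2.copyMakeBorder(cv2.resize(b,(350,233)),0,127,0,0,0)]))
togo(J(0,190,72),-85.8);togo(J(0,101,72),-85.8)
E
```

```text
t: 10.7
position: [0.5601, 0.0327, 0.1543]
tcp_rot: [-1.227, 1.137, -1.163]
ft_force: [0.2, -0.3, -0.0]
gripper_width: 0.005
t: 11.12
position: [0.5608, 0.0312, 0.0706]
tcp_rot: [-1.23, 1.14, -1.163]
ft_force: [-0.4, 1.0, 0.7]
gripper_width: -0.0
from [0.5624 0.0322 0.073 ] yaw -85.7 to [ 5.626e-01 -5.000e-04  7.200e-02] rows [32.6  1.  -2.2] spin 0.002
from [0.5624 0.0322 0.073 ] yaw -85.7 to [ 0.5691 -0.0893  0.072 ] rows [121.6   1.   -2.4] spin 0.002
```

View pics/crop4.png

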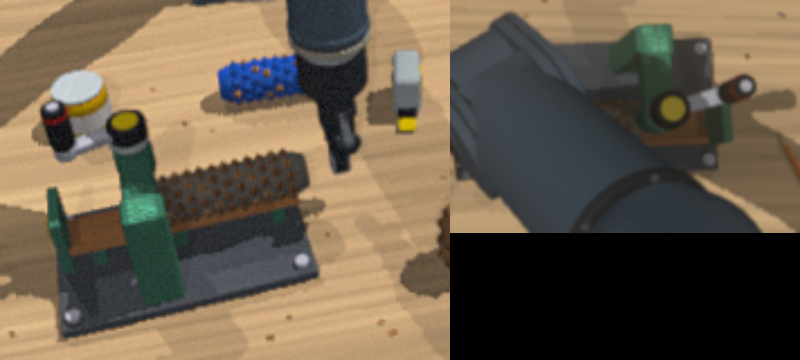

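The pod lies in the trough with its near end at about crop (295,170), and the closed fingers stand behind it. Next I push it home.

```bash
python3 -m pendant '[12,1,-2,0,24,1,-2,0,34,1,-2,0,42,1,-2,0,50,1,-2,0,58,1,-2,0,66,1,-2,0,74,1,-2,0,82,1,-2,0,90,1,-2,0,97,1,-2,0,103,1,-2,0,106,1,-2,0]'
python3 -m pendant '[3,0,0,0,5,0,0,0]'
python3 -m pendant '[2,0,0,0,4,0,0,0]'
python3 -m pendant '[2,0,0,0,3,0,0,0]'
```

```text
t: 12.3
position: [0.5683, -0.0751, 0.0719]
tcp_rot: [-1.227, 1.138, -1.166]
ft_force: [0.9, 2.4, -0.6]
gripper_width: -0.001
t: 12.47
position: [0.5686, -0.0806, 0.0718]
tcp_rot: [-1.227, 1.138, -1.166]
ft_force: [1.3, 1.8, 0.2]
gripper_width: -0.001
t: 12.63
position: [0.5689, -0.0845, 0.0718]
tcp_rot: [-1.227, 1.138, -1.165]
ft_force: [1.1, 2.4, 0.5]
gripper_width: 0.001
t: 12.8
position: [0.5691, -0.0877, 0.0718]
tcp_rot: [-1.227, 1.138, -1.165]
ft_force: [0.5, 2.3, 1.1]
gripper_width: -0.002
```

```bash
python3 -m pendant '[2,0,0,0,2,0,0,0]'
python3 -m pendant '[2,0,0,0,2,0,0,0]'
python3 -m pendant '[2,0,0,0,2,0,0,0]'
```

```text
t: 12.97
position: [0.5691, -0.0878, 0.0718]
tcp_rot: [-1.226, 1.138, -1.162]
ft_force: [-0.2, 8.7, 1.8]
gripper_width: -0.001
t: 13.13
position: [0.5691, -0.0878, 0.0718]
tcp_rot: [-1.226, 1.138, -1.159]
ft_force: [-0.3, 8.2, 2.1]
gripper_width: -0.0
t: 13.3
position: [0.5691, -0.0878, 0.0718]
tcp_rot: [-1.225, 1.137, -1.156]
ft_force: [-0.7, 8.1, 2.4]
gripper_width: -0.004
```

```bash
python3 -m pendant '[5,0,0,0,5,0,0,0,5,0,0,0]'
python3 -m pendant '[-10,0,0,0,-25,0,0,0,-40,-20,0,0,-40,-80,0,0,-40,-150,0,0,-40,-200,0,0,-40,-200,0,0,-40,-200,0,0]'
python3 - <<'E'
from h import *
T=camera_params
for c in('scene','top'): cv2.imwrite(f'pics/{c}4.png',snapshot(c)[:,:,::-1])
a=cv2.imread('pics/scene4.png')[230:370,150:310];b=cv2.imread('pics/top4.png')[160:250,400:520]
cv2.imwrite('pics/crop5.png',np.hstack([cv2.resize(a,(480,420),interpolation=3),cv2.copyMakeBorder(cv2.resize(b,(320,240)),0,180,0,0,0)]))
st()
r={c:[(np.round(d['xy'],1).tolist(),round(d['conf'],2)) for n in('grip_center','hub_top') for d in (snapshot(c) is not None and nets.spot_point(c,n))[:1]] for c in('scene','top')};print(r)
for i in range(min(len(r['scene']),len(r['top']))): print(tri(r['scene'][i][0],r['top'][i][0]))
E
```

```text
t: 13.55
position: [0.569, -0.0878, 0.0719]
tcp_rot: [-1.224, 1.137, -1.149]
ft_force: [-3.1, 17.2, 3.2]
gripper_width: -0.002
t: 14.22
position: [0.5629, -0.0503, 0.2782]
tcp_rot: [-1.22, 1.132, -1.154]
ft_force: [0.1, 0.2, -0.2]
gripper_width: 0.001
t 14.32 p [ 0.5626 -0.0507  0.2756] F [ 0.3  0.3 -0.1] g 0.004
[[0.083, 0.026, 0.996], [-0.997, 0.011, 0.083], [-0.008, -1.0, 0.027]]
{'scene': [([173.3, 276.4], 0.64), ([207.2, 275.9], 0.62)], 'top': [([309.1, 165.9], 0.26)]}
(array([ 0.66849425, -0.04785779,  0.29088185]), np.float64(0.3698044169956774))
```

View pics/crop5.png

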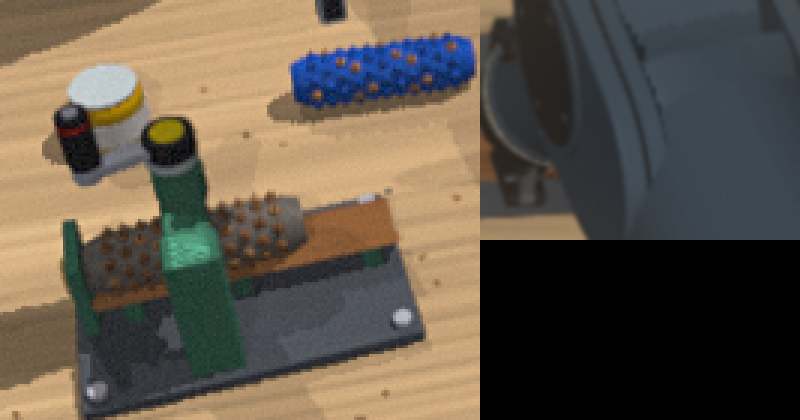

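The pod is home: its far end is at the green stop (crop (80,255)) and its near end at crop (300,220). The crank grip is still at crop (78,140). I refine the grip and spindle positions next.

```bash
python3 - <<'E'
from h import *
print(tri((173.7,267.3),(502.3,193.75)),tri((206.7,274),(464.8,206)),tri((175,275.5),(498.5,198.5)))
togo([.595,-.252,.29],-85.8)
E
```

```text
(array([ 0.5973986 , -0.24902522,  0.22990355]), np.float64(0.004371505528232471)) (array([ 0.57764532, -0.18696365,  0.18022904]), np.float64(0.006624427203496333)) (array([ 0.59204184, -0.2524877 ,  0.20199171]), np.float64(0.003692822653209887))
from [ 0.5611 -0.0504  0.2712] yaw -85.2 to [ 0.595 -0.252  0.29 ] rows [203.5 -20.6  17.2] spin 0.011
```

```bash
python3 -m pendant '[40,-20,5,0,80,-20,10,0,120,-20,15,0,160,-20,19,0,195,-20,19,0,201,-20,19,0,201,-20,19,0,201,-20,19,0]' 100
python3 - <<'E'
from h import *
togo([.597,-.250,.220],-85.8)
cv2.imwrite('pics/scene5.png',snapshot('scene')[:,:,::-1])
cv2.imwrite('pics/crop6.png',cv2.resize(cv2.imread('pics/scene5.png')[200:330,110:260],(600,520),interpolation=3))
E
```

```text
t: 15.38
position: [0.5964, -0.2488, 0.2886]
tcp_rot: [-1.224, 1.14, -1.147]
ft_force: [0.3, 0.9, -0.3]
gripper_width: 0.998
from [ 0.5964 -0.2488  0.2886] yaw -85.2 to [ 0.597 -0.25   0.22 ] rows [ 2.1 68.6 -0.8] spin 0.01
```

View pics/crop6.png

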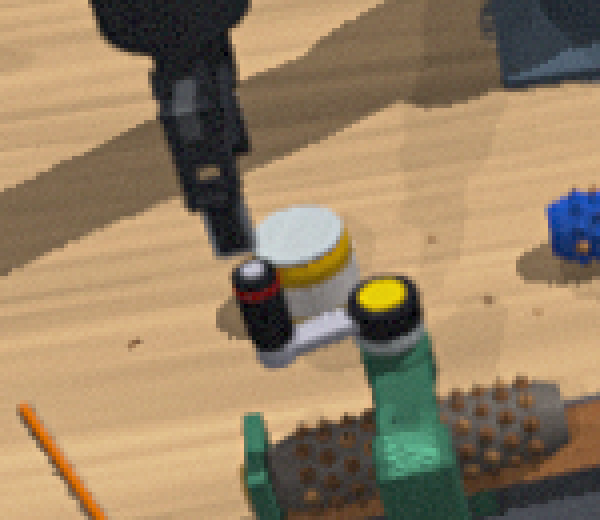

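The open jaws straddle the grip: the near finger tip is at crop (232,250), above the grip top at (253,270). I lower and close.

```bash
python3 -m pendant '[2,20,-1,0.01,2,45,-1,0.01,2,62,-1,0.01,2,69,-1,0.01,2,69,-1,0.01,2,69,-1,0.01]'
python3 -m pendant '[0,0,0,0,0,0,0,0,0,0,0,0,0,0,0,0,0,0,0,0,0,0,0,0,0,0,0,0,0,0,0,0,0,0,0,0,0,0,0,0]' 0
python3 -c "
from h import *
st()"
```

```text
t: 15.93
position: [0.5976, -0.2476, 0.2208]
tcp_rot: [-1.221, 1.144, -1.152]
ft_force: [0.4, 0.2, 0.4]
gripper_width: 1.002
t: 16.77
position: [0.5978, -0.2477, 0.2213]
tcp_rot: [-1.22, 1.144, -1.153]
ft_force: [-0.3, -0.7, 6.1]
gripper_width: 0.287
t 16.77 p [ 0.5978 -0.2477  0.2213] F [-0.3 -0.7  6.1] g 0.287
[[0.077, 0.02, 0.997], [-0.997, 0.014, 0.077], [-0.012, -1.0, 0.021]]
```

```bash
cat > c.py <<'E'
from h import *
import sys
C=np.array([float(a) for a in sys.argv[1:3]]) if len(sys.argv)>2 else np.array([.577,-.188])
o=st();M=R.from_rotvec(o['tcp_rot']).as_matrix();v=o['position'][:2]-C;r=np.linalg.norm(v)
t=v/r;tg=np.array([t[1],-t[0]]);F=np.array(o['ft_force'])[:2]
print('ang',np.degrees(np.arctan2(v[1],v[0])).round(1),'r',r.round(4),'Fdrag',-(F@tg).round(1),'Frad',(F@t).round(1))
v=t*.065 if abs(r-.065)>.004 else v
for p in np.arange(.1,1.25,.1):
    w=R.from_euler('z',-p).as_matrix()[:2,:2]@v-v
    print(round(p,1),np.round(M.T@np.array([*w,-.0025*p])*1e3,0).astype(int).tolist())
E
python3 c.py
```

```text
t 16.77 p [ 0.5978 -0.2477  0.2213] F [-0.3 -0.7  6.1] g 0.287
[[0.077, 0.02, 0.997], [-0.997, 0.014, 0.077], [-0.012, -1.0, 0.021]]
ang -70.8 r 0.0632 Fdrag -0.5 Frad 0.5
0.1 [1, 0, -6]
0.2 [2, 0, -12]
0.3 [2, 0, -19]
0.4 [1, 0, -25]
0.5 [0, 1, -31]
0.6 [-2, 1, -37]
0.7 [-4, 1, -43]
0.8 [-7, 1, -49]
0.9 [-10, 1, -54]
1.0 [-14, 1, -59]
1.1 [-19, 2, -63]
1.2 [-24, 2, -67]
```

```bash
python3 -m pendant '[1,0,-3,0,1,0,-6,0,2,0,-9,0,2,0,-12,0,2,0,-16,0,2,0,-19,0]'; python3 c.py|head -3
python3 -m pendant '[1,0,-3,0,1,0,-6,0,0,0,-9,0,0,0,-12,0]'; python3 c.py
```

```text
t: 17.27
position: [0.5786, -0.2509, 0.2208]
tcp_rot: [-1.22, 1.144, -1.152]
ft_force: [3.6, 3.1, -2.2]
gripper_width: 0.292
t 17.27 p [ 0.5786 -0.2509  0.2208] F [ 3.6  3.1 -2.2] g 0.292
[[0.077, 0.02, 0.997], [-0.997, 0.014, 0.077], [-0.013, -1.0, 0.021]]
ang -88.6 r 0.0629 Fdrag 3.7 Frad -3.0
t: 17.6
position: [0.5665, -0.2504, 0.2202]
tcp_rot: [-1.219, 1.144, -1.15]
ft_force: [5.3, 7.9, -3.6]
gripper_width: 0.288
t 17.6 p [ 0.5665 -0.2504  0.2202] F [ 5.3  7.9 -3.6] g 0.288
[[0.078, 0.02, 0.997], [-0.997, 0.016, 0.078], [-0.014, -1.0, 0.021]]
ang -99.5 r 0.0632 Fdrag 3.9 Frad -8.7
0.1 [-2, 0, -6]
0.2 [-4, 0, -12]
0.3 [-7, 0, -17]
0.4 [-11, 1, -23]
0.5 [-15, 1, -28]
0.6 [-19, 1, -32]
0.7 [-24, 1, -36]
0.8 [-30, 2, -39]
0.9 [-35, 2, -42]
1.0 [-41, 2, -45]
1.1 [-47, 2, -46]
1.2 [-53, 3, -47]
```

```bash
python3 c.py .575 -.186
```

```text
t 17.6 p [ 0.5665 -0.2504  0.2202] F [ 5.3  7.9 -3.6] g 0.288
[[0.078, 0.02, 0.997], [-0.997, 0.016, 0.078], [-0.014, -1.0, 0.021]]
ang -97.5 r 0.0649 Fdrag 4.2 Frad -8.6
0.1 [-2, 0, -6]
0.2 [-4, 0, -12]
0.3 [-7, 0, -18]
0.4 [-10, 1, -24]
0.5 [-14, 1, -29]
0.6 [-19, 1, -34]
0.7 [-24, 1, -38]
0.8 [-29, 2, -41]
0.9 [-35, 2, -45]
1.0 [-41, 2, -47]
1.1 [-47, 2, -49]
1.2 [-53, 3, -51]
```

```bash
python3 -m pendant '[-1,1,-3,0,-2,1,-6,0,-3,1,-9,0,-4,1,-12,0,-6,1,-15,0,-7,1,-18,0]'; python3 c.py .575 -.186
```

```text
t: 18.1
position: [0.5484, -0.2443, 0.2194]
tcp_rot: [-1.218, 1.142, -1.15]
ft_force: [6.3, 3.6, 0.4]
gripper_width: 0.286
t 18.1 p [ 0.5484 -0.2443  0.2194] F [6.3 3.6 0.4] g 0.286
[[0.079, 0.021, 0.997], [-0.997, 0.016, 0.078], [-0.015, -1.0, 0.023]]
ang -114.5 r 0.0641 Fdrag 4.2 Frad -5.9
0.1 [-3, 0, -5]
0.2 [-7, 0, -11]
0.3 [-12, 1, -15]
0.4 [-17, 1, -19]
0.5 [-22, 1, -23]
0.6 [-27, 1, -26]
0.7 [-33, 2, -29]
0.8 [-39, 2, -31]
0.9 [-45, 2, -32]
1.0 [-52, 3, -33]
1.1 [-58, 3, -33]
1.2 [-65, 3, -32]
```

```bash
python3 -m pendant '[-2,0,-3,0,-4,0,-5,0,-6,0,-8,0,-8,1,-11,0,-10,1,-13,0,-12,1,-15,0]'; python3 c.py .575 -.186
```

```text
t: 18.6
position: [0.5331, -0.2335, 0.2187]
tcp_rot: [-1.217, 1.141, -1.152]
ft_force: [7.6, 1.2, -0.1]
gripper_width: 0.283
t 18.6 p [ 0.5331 -0.2335  0.2187] F [ 7.6  1.2 -0.1] g 0.283
[[0.079, 0.023, 0.997], [-0.997, 0.016, 0.078], [-0.014, -1.0, 0.025]]
ang -131.4 r 0.0634 Fdrag 4.8 Frad -5.9
0.1 [-5, 0, -4]
0.2 [-10, 0, -8]
0.3 [-15, 1, -11]
0.4 [-21, 1, -14]
0.5 [-27, 1, -16]
0.6 [-33, 2, -17]
0.7 [-40, 2, -18]
0.8 [-46, 2, -18]
0.9 [-52, 3, -17]
1.0 [-59, 3, -16]
1.1 [-65, 3, -14]
1.2 [-70, 4, -12]
```

```bash
python3 -m pendant '[-2,0,-2,0,-4,0,-4,0,-6,0,-6,0,-8,0,-7,0]'; python3 c.py .575 -.186
```

```text
t: 18.93
position: [0.5259, -0.2258, 0.2184]
tcp_rot: [-1.216, 1.14, -1.152]
ft_force: [8.7, 2.2, -6.2]
gripper_width: 0.289
t 18.93 p [ 0.5259 -0.2258  0.2184] F [ 8.7  2.2 -6.2] g 0.289
[[0.079, 0.025, 0.997], [-0.997, 0.016, 0.079], [-0.014, -1.0, 0.026]]
ang -140.9 r 0.0632 Fdrag 3.7 Frad -8.1
0.1 [-5, 0, -3]
0.2 [-11, 0, -6]
0.3 [-17, 1, -8]
0.4 [-23, 1, -10]
0.5 [-29, 1, -11]
0.6 [-36, 2, -11]
0.7 [-42, 2, -11]
0.8 [-48, 2, -10]
0.9 [-54, 3, -8]
1.0 [-60, 3, -6]
1.1 [-66, 4, -4]
1.2 [-71, 4, 0]
```

```bash
python3 - <<'E'
import numpy as np
from scipy.optimize import least_squares
P=np.array([(.5978,-.2477),(.5786,-.2509),(.5665,-.2504),(.5484,-.2443),(.5331,-.2335),(.5259,-.2258)])
for P_ in(P,P[1:]):
  s=least_squares(lambda c:np.hypot(*(P_-c[:2]).T)-c[2],[.575,-.186,.065],x_scale=.01);print(s.x,s.fun*1e3)
  s=least_squares(lambda c:np.hypot(*(P_-c[:2]).T)-.065,[.575,-.186],x_scale=.01);print(s.x,s.fun*1e3)
E
python3 c.py .577 -.187
```

```text
[ 0.57712559 -0.1867417   0.06434195] [ 0.02687184 -0.16671441  0.19704422 -0.01375386 -0.11897441  0.07552661]
[ 0.57734693 -0.1860575 ] [-0.05289617 -0.14539016  0.25039168  0.03932602 -0.12641595  0.00963886]
[ 0.57680548 -0.18733095  0.06370777] [-0.11339893  0.1976889  -0.04974765 -0.13300921  0.0984669 ]
[ 0.57740155 -0.18609379] [-0.18271331  0.22370652  0.03116321 -0.11567616  0.03070187]
t 18.93 p [ 0.5259 -0.2258  0.2184] F [ 8.7  2.2 -6.2] g 0.289
[[0.079, 0.025, 0.997], [-0.997, 0.016, 0.079], [-0.014, -1.0, 0.026]]
ang -142.7 r 0.0642 Fdrag 3.5 Frad -8.2
0.1 [-6, 0, -3]
0.2 [-11, 1, -6]
0.3 [-17, 1, -8]
0.4 [-24, 1, -9]
0.5 [-30, 1, -10]
0.6 [-37, 2, -10]
0.7 [-43, 2, -10]
0.8 [-49, 2, -9]
0.9 [-55, 3, -7]
1.0 [-61, 3, -4]
1.1 [-67, 4, -2]
1.2 [-72, 4, 2]
```

Circle fit: centre (0.5772, -0.1863), r about 65 mm. 1.25 rad turned, free so far.

```bash
python3 -m pendant '[-3,1,-1,0,-6,1,-3,0,-9,1,-4,0,-11,1,-5,0]'; python3 c.py .5772 -.1863|sed -n 3p
python3 -m pendant '[-3,0,-1,0,-6,0,-1,0,-9,0,-2,0]'; python3 c.py .5772 -.1863
```

```text
t: 19.27
position: [0.5199, -0.2161, 0.2178]
tcp_rot: [-1.216, 1.139, -1.154]
ft_force: [4.1, -2.2, 2.4]
gripper_width: 0.283
ang -152.5 r 0.0646 Fdrag 3.8 Frad -2.6
t: 19.52
position: [0.5165, -0.208, 0.2176]
tcp_rot: [-1.217, 1.14, -1.154]
ft_force: [3.6, -4.2, -0.9]
gripper_width: 0.294
t 19.52 p [ 0.5165 -0.208   0.2176] F [ 3.6 -4.2 -0.9] g 0.294
[[0.077, 0.024, 0.997], [-0.997, 0.014, 0.077], [-0.012, -1.0, 0.025]]
ang -160.3 r 0.0644 Fdrag 5.1 Frad -2.0
0.1 [-6, 0, -1]
0.2 [-13, 1, -2]
0.3 [-19, 1, -2]
0.4 [-26, 1, -2]
0.5 [-32, 2, -1]
0.6 [-38, 2, 1]
0.7 [-44, 2, 4]
0.8 [-50, 3, 7]
0.9 [-55, 3, 10]
1.0 [-60, 4, 14]
1.1 [-65, 4, 19]
1.2 [-69, 4, 24]
```

```bash
python3 -m pendant '[-3,0,0,0,-6,0,-1,0,-8,0,-1,0]'; python3 c.py .5772 -.1863|sed -n 3p
python3 -m pendant '[-3,0,0,0,-6,0,0,0,-8,1,0,0]'; python3 c.py .5772 -.1863
```

```text
t: 19.77
position: [0.5142, -0.2, 0.2173]
tcp_rot: [-1.218, 1.141, -1.154]
ft_force: [1.3, -3.5, -2.0]
gripper_width: 0.291
ang -167.7 r 0.0644 Fdrag 3.7 Frad -0.6
t: 20.02
position: [0.5131, -0.1918, 0.2165]
tcp_rot: [-1.219, 1.142, -1.154]
ft_force: [-4.3, -4.0, 13.7]
gripper_width: 0.292
t 20.02 p [ 0.5131 -0.1918  0.2165] F [-4.3 -4.  13.7] g 0.292
[[0.077, 0.022, 0.997], [-0.997, 0.014, 0.077], [-0.012, -1.0, 0.023]]
ang -175.1 r 0.0644 Fdrag 3.6 Frad 4.6
0.1 [-6, 0, 0]
0.2 [-13, 1, 1]
0.3 [-19, 1, 3]
0.4 [-25, 1, 5]
0.5 [-31, 2, 8]
0.6 [-36, 2, 11]
0.7 [-42, 3, 15]
0.8 [-46, 3, 19]
0.9 [-51, 3, 24]
1.0 [-54, 4, 29]
1.1 [-58, 4, 35]
1.2 [-60, 5, 40]
```

```bash
python3 -m pendant '[-3,0,0,0,-6,0,0,0,-9,0,1,0]'; python3 c.py .5772 -.1863|sed -n 3p
python3 -m pendant '[-3,0,1,0,-6,0,1,0,-9,0,2,0]'; python3 c.py .5772 -.1863
```

```text
t: 20.27
position: [0.5128, -0.1826, 0.2165]
tcp_rot: [-1.22, 1.143, -1.154]
ft_force: [-2.4, -4.3, 1.1]
gripper_width: 0.286
ang 176.7 r 0.0645 Fdrag 4.4 Frad 2.2
t: 20.52
position: [0.5138, -0.1733, 0.2163]
tcp_rot: [-1.22, 1.143, -1.153]
ft_force: [-0.6, -4.9, -4.3]
gripper_width: 0.285
t 20.52 p [ 0.5138 -0.1733  0.2163] F [-0.6 -4.9 -4.3] g 0.285
[[0.077, 0.02, 0.997], [-0.997, 0.013, 0.077], [-0.012, -1.0, 0.021]]
ang 168.4 r 0.0647 Fdrag 4.9 Frad -0.4
0.1 [-6, 0, 2]
0.2 [-12, 1, 5]
0.3 [-18, 1, 8]
0.4 [-23, 2, 12]
0.5 [-28, 2, 16]
0.6 [-32, 2, 21]
0.7 [-36, 3, 26]
0.8 [-39, 3, 32]
0.9 [-42, 4, 37]
1.0 [-44, 4, 44]
1.1 [-46, 4, 50]
1.2 [-47, 5, 56]
```

```bash
python3 -m pendant '[-3,0,1,0,-6,1,2,0,-9,1,3,0]'; python3 c.py .5772 -.1863|sed -n 3p
python3 -m pendant '[-3,0,1,0,-5,0,3,0,-8,0,4,0]'; python3 c.py .5772 -.1863
```

```text
t: 20.77
position: [0.5162, -0.1638, 0.2159]
tcp_rot: [-1.22, 1.143, -1.154]
ft_force: [-1.3, -5.6, 1.1]
gripper_width: 0.287
ang 159.8 r 0.065 Fdrag 5.7 Frad -0.8
t: 21.02
position: [0.5194, -0.156, 0.2158]
tcp_rot: [-1.221, 1.144, -1.154]
ft_force: [2.5, -6.7, -4.9]
gripper_width: 0.285
t 21.02 p [ 0.5194 -0.156   0.2158] F [ 2.5 -6.7 -4.9] g 0.285
[[0.076, 0.02, 0.997], [-0.997, 0.012, 0.076], [-0.011, -1.0, 0.021]]
ang 152.3 r 0.0653 Fdrag 4.8 Frad -5.3
0.1 [-5, 0, 4]
0.2 [-10, 1, 8]
0.3 [-15, 1, 13]
0.4 [-19, 2, 18]
0.5 [-22, 2, 23]
0.6 [-25, 2, 29]
0.7 [-27, 3, 35]
0.8 [-29, 3, 42]
0.9 [-30, 4, 48]
1.0 [-31, 4, 55]
1.1 [-30, 4, 61]
1.2 [-29, 5, 68]
```

```bash
python3 -m pendant '[-2,0,2,0,-4,1,4,0,-6,1,6,0]'; python3 c.py .5772 -.1863|sed -n 3p
python3 -m pendant '[-2,0,2,0,-4,0,4,0,-6,0,6,0]'; python3 c.py .5772 -.1863
```

```text
t: 21.27
position: [0.5239, -0.149, 0.2154]
tcp_rot: [-1.223, 1.146, -1.153]
ft_force: [-7.2, -2.5, 8.3]
gripper_width: 0.287
ang 145.0 r 0.065 Fdrag 6.2 Frad 4.5
t: 21.52
position: [0.5284, -0.1429, 0.2154]
tcp_rot: [-1.225, 1.147, -1.153]
ft_force: [-4.4, -5.8, 2.0]
gripper_width: 0.288
t 21.52 p [ 0.5284 -0.1429  0.2154] F [-4.4 -5.8  2. ] g 0.288
[[0.075, 0.015, 0.997], [-0.997, 0.011, 0.075], [-0.01, -1.0, 0.016]]
ang 138.4 r 0.0654 Fdrag 7.3 Frad -0.6
0.1 [-4, 0, 5]
0.2 [-8, 1, 10]
0.3 [-11, 1, 16]
0.4 [-14, 1, 22]
0.5 [-16, 2, 28]
0.6 [-17, 2, 34]
0.7 [-18, 3, 41]
0.8 [-18, 3, 47]
0.9 [-18, 3, 54]
1.0 [-17, 4, 60]
1.1 [-15, 4, 67]
1.2 [-12, 4, 73]
```

```bash
python3 -m pendant '[-2,0,2,0,-3,0,4,0,-4,0,6,0]'; python3 c.py .5772 -.1863
```

```text
t: 21.77
position: [0.5328, -0.1384, 0.2153]
tcp_rot: [-1.227, 1.15, -1.152]
ft_force: [-7.3, -3.7, 3.6]
gripper_width: 0.286
t 21.77 p [ 0.5328 -0.1384  0.2153] F [-7.3 -3.7  3.6] g 0.286
[[0.075, 0.012, 0.997], [-0.997, 0.011, 0.075], [-0.01, -1.0, 0.013]]
ang 132.8 r 0.0653 Fdrag 7.9 Frad 2.3
0.1 [-4, 0, 5]
0.2 [-7, 1, 11]
0.3 [-10, 1, 17]
0.4 [-12, 1, 23]
0.5 [-13, 2, 29]
0.6 [-14, 2, 36]
0.7 [-14, 2, 42]
0.8 [-14, 3, 49]
0.9 [-13, 3, 55]
1.0 [-11, 3, 62]
1.1 [-8, 4, 68]
1.2 [-5, 4, 74]
```

```bash
python3 -m pendant '[-2,0,2,0,-3,0,4,0,-4,0,6,0]'; python3 c.py .5772 -.1863
```

```text
t: 22.02
position: [0.5376, -0.134, 0.2154]
tcp_rot: [-1.228, 1.151, -1.152]
ft_force: [-5.1, -4.4, 3.1]
gripper_width: 0.283
t 22.02 p [ 0.5376 -0.134   0.2154] F [-5.1 -4.4  3.1] g 0.283
[[0.075, 0.01, 0.997], [-0.997, 0.01, 0.075], [-0.01, -1.0, 0.011]]
ang 127.2 r 0.0656 Fdrag 6.7 Frad -0.5
0.1 [-3, 0, 6]
0.2 [-6, 1, 12]
0.3 [-8, 1, 18]
0.4 [-10, 1, 24]
0.5 [-10, 2, 31]
0.6 [-10, 2, 37]
0.7 [-10, 2, 44]
0.8 [-9, 3, 50]
0.9 [-7, 3, 57]
1.0 [-5, 3, 63]
1.1 [-2, 4, 69]
1.2 [2, 4, 74]
```

```bash
python3 -m pendant '[-2,0,2,0,-3,0,4,0,-3,0,6,0]'; python3 c.py .5772 -.1863
```

```text
t: 22.27
position: [0.5427, -0.1304, 0.2154]
tcp_rot: [-1.23, 1.152, -1.151]
ft_force: [-4.4, -2.8, 3.2]
gripper_width: 0.287
t 22.27 p [ 0.5427 -0.1304  0.2154] F [-4.4 -2.8  3.2] g 0.287
[[0.074, 0.009, 0.997], [-0.997, 0.01, 0.074], [-0.01, -1.0, 0.009]]
ang 121.7 r 0.0657 Fdrag 5.2 Frad -0.1
0.1 [-3, 0, 6]
0.2 [-5, 1, 12]
0.3 [-6, 1, 19]
0.4 [-7, 1, 25]
0.5 [-7, 2, 32]
0.6 [-7, 2, 38]
0.7 [-6, 2, 45]
0.8 [-4, 3, 51]
0.9 [-2, 3, 57]
1.0 [1, 3, 63]
1.1 [5, 3, 68]
1.2 [9, 4, 74]
```

The drag fell steadily, 7.9 → 6.7 → 5.2 N, over about 0.2 rad, so the limiter has clicked. I let go and lift away.

```bash
python3 -m pendant '[0,0,0,0,0,0,0,0,0,0,0,0,0,0,0,0,0,0,0,0,0,0,0,0]' 100
python3 -m pendant '[0,-15,0,0,0,-40,0,0,0,-75,0,0,-40,-100,-20,0,-80,-100,-40,0,-120,-100,-60,0,-160,-100,-80,0,-200,-100,-80,0,-240,-100,-80,0,-280,-100,-80,0,-280,-100,-80,0,-280,-100,-80,0,-280,-100,-80,0]'
python3 - <<'E'
from h import *
for c in('scene','top'): cv2.imwrite(f'pics/{c}7.png',snapshot(c)[:,:,::-1])
a=cv2.imread('pics/scene7.png')[220:370,140:320];b=cv2.imread('pics/top7.png')[120:350,280:530]
cv2.imwrite('pics/crop7.png',np.hstack([cv2.resize(a,(480,400),interpolation=3),cv2.resize(b,(310,400))[:400]]));st()
E
```

```text
t: 22.77
position: [0.5433, -0.13, 0.2157]
tcp_rot: [-1.229, 1.151, -1.151]
ft_force: [0.1, -0.7, -0.3]
gripper_width: 0.999
t: 23.85
position: [0.4415, 0.1428, 0.3177]
tcp_rot: [-1.229, 1.149, -1.15]
ft_force: [0.4, -0.6, 0.4]
gripper_width: 1.003
t 23.95 p [0.4418 0.141  0.3175] F [-0.6 -0.8  0.3] g 1.004
[[0.073, 0.01, 0.997], [-0.997, 0.01, 0.073], [-0.009, -1.0, 0.011]]
```

View pics/crop7.png

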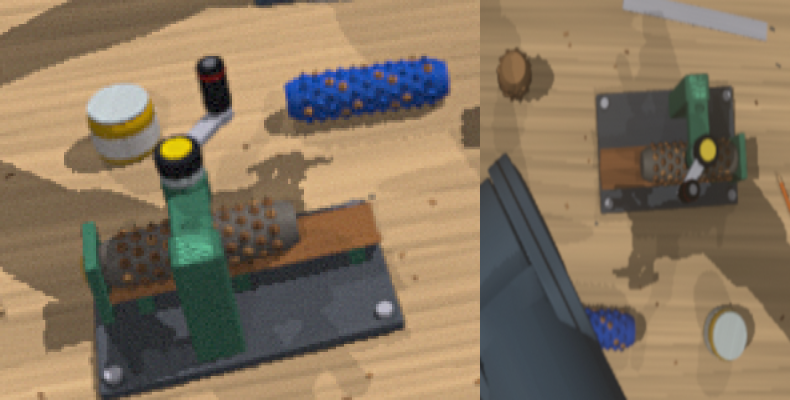

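```bash
python3 - <<'E'
from h import *
for z in(.212,.222): 
  p=atz('top',(449.4,227.5),z);v=p[:2]-[.5772,-.1875];print(p,np.hypot(*v),np.degrees(np.arctan2(v[1],v[0])))
# pod end: scene crop near end centre
e=J(0,90,59);print('open end expected scene px',proj('scene',e),'crop',(proj('scene',e)-[140,220])*2.667)
E
```

```text
[ 0.52867576 -0.14890857  0.212     ] 0.061999199610262345 141.50469590051736
[ 0.52776803 -0.14608765  0.222     ] 0.06448645312551861 140.04492152747733
open end expected scene px [249.21532515 302.4760852 ] crop [291.27727216 219.96371924]
```

The last picture shows the pod clamped and home, with its open end at crop (290,222) against an expected (291,220). The tin, tape and offcut are unmoved as far as they show, and the arm is clear. I hand in now.

```bash
python3 -c "
from h import *
job.sign_off();st()"
```

```text
the job is handed in; nothing more can be done
the job is handed in; nothing more can be done
```

The pod is clamped in the cradle, home against the end stop, and I handed the job in at about 24 s of the 72 s allowed. The sign-off gives no verdict.

- **Placing:** I took the dark pod from its rest, laid it in the trough and pushed it along with closed fingers. It stopped solid against the end stop: a final 17 N push moved it no further, within 1.5 mm of where I had estimated home.
- **Clamping:** I turned the crank about 2.9 rad clockwise. The drag at the grip was about 4–5 N while free, rose to 7.9 N, then fell steadily to 6.7 and 5.2 N. I took that fall as the click, stopped about 0.2 rad into the give-way and let go. The grip then sprang back by about 0.3 rad.
- **Last checks:** In the final picture, before handing in, the pod's open end is within about 2 pixels of where it should be when home. The wrist reads no load, the arm is well clear, and the tin and offcut look unmoved.
- **Not checked:** The pad force can't be measured directly, so it is inferred from the click. In the last crops the tape measure was hidden by the arm or out of frame, but nothing passed near it.
- **Disagreements:** The networks put the pod up to about 7 mm from my own reading and failed on some points of the cradle. I fitted those from the base-plate corners and the measured path of the grip instead.

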